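Level the block-cutting bed

TASK

Level the aluminium block-cutting bed: stand the spirit level on its long edge, vial up, lengthwise on the bed plate, over the middle of its saw slots and clear of the knob, and give it a firm push down (about 10 N) so that it seats flat, then turn the black knob of the bed's levelling foot until the bubble lies between the two lines. Then press down on top of the level again with about 10 N and finish like that: the program ends while holding this push, the level flat on the bed and the bubble still between the lines. Leave the blocks and tools on the bench where they lie.

Things in the scene. Friction and masses are not known exactly. Their poses are not given: they have to be found in the camera images.
- level: spirit level, grey aluminium box section with black end caps, 220 mm long (its x), 26 mm wide (y), 48 mm high (z), 0.24 to 0.48 kg, standing on its long edge on the table. Origin: centre of its underside. Same either way round. Grip it from above across its width at the middle; to press, the top edge is solid, flat and 26 mm wide beyond 36 mm from the middle
- bubble (a joint): position of the pale 16 mm long bubble along the level's own x, m: 0 is the middle of the vial; the two black lines are at +-12 mm, so the whole bubble lies between them when this is within +-4 mm. It drifts to the higher end, 1.15 mm for each milliradian of slope, stops at +-22 mm, and takes about 1.5 s to come to rest
- bubble_mark (a point): the centre of the bubble, in the green-yellow vial in a 70 mm long window in the middle of the level's top edge; 44.5 mm above the level's underside
- bed: the bed: aluminium plate 370 mm long (its y, -0.03 to +0.34), 150 mm wide (x), upper face at z = 0.058, fence along the far edge 30 mm high, inner face at x = +0.061. Origin on the table midway between the two fixed feet, about which it tilts. The levelling foot is at y = +0.31; that end starts 3 to 6 mm too low. Level across its width; does not give when pressed
- bed_mid (a point): where the level goes: the middle of the diagonal saw slot on the bed's upper face (bed frame x -0.012, y 0.10, z 0.058), axes as the bed's. The middle of the level's underside goes here, within about 4 cm, with the level's x along the bed's y, either way round; the knob is then 100 mm clear of the level's end
- knob (a point): centre of the levelling foot's black ribbed round knob, 42 mm across, 26 mm high, axis vertical, always 101 mm above the table (the bed climbs on the screw). Clear all round for open fingers to 10 mm below it. Clockwise from above raises this end 10 mm a turn: 5.1 mrad of slope, 5.9 mm of bubble per rad. Needs about 0.15 N m, stays where left; several grasps may be needed
- block: aerated-concrete block 100 x 100 x 80 mm with a drilled hole; origin under its centre. Bystander
- offcut: aerated-concrete offcut 90 x 60 x 30 mm; origin under its centre. Bystander
- hammer: hammer 280 mm long lying flat, head 26 mm high; origin at mid-length on the table, handle towards its -x. Bystander
- chisel: wood-handled chisel 245 mm long, 28 mm high, lying flat; origin near mid-length on the table. Bystander
- rasp: rasp 340 mm long, 26 mm high, lying flat; origin at mid-length on the table. Bystander
- rule: folded folding rule 235 x 16 x 16 mm; origin under its centre. Bystander
- drill: cordless drill lying on its side, about 240 x 210 mm and 66 mm high; origin under its motor. Bystander

How it is judged:
On the way, in this order (a step that is already met when the one before it is completed fails the run):
1. the level stands lengthwise over the bed's saw slots and is pushed down onto it (x of level in the frame of bed between -0.058 and 0.045 m and y of level in the frame of bed between 0.04 and 0.18 m and z of level in the frame of bed between 0.053 and 0.066 m and angle between the x axis of level and the y axis of bed, either way round below 0.2 rad and angle between level's own z axis and vertical below 0.1 rad and contact force between level and bed above 8 N), for 0.2 s.
2. the bed is levelled with the screw: the bubble lies between the lines (x of level in the frame of bed between -0.058 and 0.045 m and y of level in the frame of bed between 0.04 and 0.18 m and z of level in the frame of bed between 0.053 and 0.066 m and angle between the x axis of level and the y axis of bed, either way round below 0.2 rad and angle between level's own z axis and vertical below 0.1 rad and value of joint bubble between -0.004 and 0.004 m and angle between bed's own z axis and vertical below 0.005 rad), for 0.3 s.
At the end, for the whole second after the job is handed in: The level stands lengthwise (0.2 rad) on the bed within about 4 cm (along it 6 cm) of bed_mid, flat; bed within 5 mrad of level, bubble within 4 mm of the vial's middle; the fingers press the level so that it bears on the bed with 8 to 35 N (its weight included), all through the last second (all of step 2 and contact force between level and bed between 8 and 35 N and contact force between the fingers and level above 3 N); the arm keeps its last pose, push and grip.
It fails at once if a block or tool on the bench is moved more than 30 mm (distance of any of block, offcut, hammer, chisel, rasp, rule, drill from where it was at the start of the episode above 0.03 m).
It also fails if it takes over 64 s, if anything falls off the work surface, if the arm or the gripper's body presses on something with over 40 N, if the wrist force passes 120 N, or if a joint passes its speed limit or range.

ROBOT

A 6-joint arm with a two-finger parallel gripper is mounted at the origin on the work surface. World frame = base frame: x ahead of the robot, y to its left, z up, the work surface at z = 0. Lengths are in m, angles in rad, forces in N, time in s.
With the tool pointing down it reaches from about 0.35 to 0.85 m from the base axis. Payload 8.1 kg.
Tool frame: the origin (TCP) lies at the very end of the fingers, on their centre line; the grasp point (between the pads) lies 19 mm behind it; x points along the fingers, y is the direction in which the jaws open and shut, and the axes are right-handed (so a half turn about x gives the same grasp; the last joint's range is limited). The gripper opens to 93 mm and grips with 3 to 60 N. Pads are 15 mm wide; open, the fingers measure 128 mm over their backs; the gripper's body (75 mm by 188 mm) begins 65 mm behind the grasp point.
Start: joints at [1.106, 0.13, 1.488, -0, 1.523, -0.085], TCP at [0.222, 0.557, 0.219] pointing down, gripper open.
Joint ranges: [-2.96, 2.96], [-0.89, 2.26], [0.02, 2.5], [-1.34, 4.48], [0, 2.73], [-2.66, 2.66]. Speed limits (rad/s): [2.39, 2.39, 2.79, 3.14, 3.14, 3.14].

INTERFACE

Orientations are given as a rotation vector (axis times angle).
In Python, from plant import * gives the robot as it stands. The module is installed in compiled form; this text tells all that it offers.
- The arm moves only by the tool apply_moves, never from a script. Its argument "series" is a list of rows, each an object with "jaw": the gripper's target within -1 to 1 (shut at 1, half-way at 0, fully open at -1); "linear": the shift along the tool's x, y, z normalised to -1 to 1, where 1 is 0.6 m, a list of three; "roll": the turn about the tool's x normalised to -1 to 1, where 1 is 30 degrees. A call has 1 to 20 rows; each row is the pose to reach, as a shift and turn from the pose measured when the call began, along the tool's axes at that moment; what a row does not reach only later rows make up. A row lasts 1/8 s, in which the tool goes at most 62.5 mm and 10.7 degrees, less where a joint would pass 70% of its speed; a pose out of reach is approached as far as the arm can. A call with a number of a shift or a turn outside -1 to 1 is refused whole. A call with a gripper value outside its range is refused whole. The fingers move at their own pace and stop on an object; "force" is the grip in N (left out, the last holds). Time passes only in rows, so rows that repeat a pose let the fingers close. It gives the time, the measured TCP pose, the force and the opening at its end, in the units of the state.
- read_state(): the state, without advancing time (a new reading comes with each control period).
- read_camera(name): name is "scene" or "side" or "wrist"; returns a dict with "pixels" (420x560x3 uint8, blue, green, red), "intrinsics" (3x3 intrinsics, pixels), "rvec" (rotation vector, rad) and "tvec" (3), from world to camera coordinates, as OpenCV has them; the wrist camera has in their place "tool_from_camera" (4x4, takes a point from camera to tool coordinates, whose origin is the TCP and whose axes are the tool frame's). Camera axes: x right, y down, z forward; pixel columns grow to the right and rows downward; lengths in m; the calibration is good to about 2 mm. A picture is of the moment at which its call begins: read the wrist's pose just before it. There is no depth.
- close_job(): hands the job in, once; it reports no verdict.
The state is a dict: "t": time; "q": joint angles; "dq": joint speeds; "joint_torque": joint torques, N m; "tool_pos": TCP position; "orientation": TCP orientation; "force": force on the tool from outside, world axes, zero at the start; "wrist_torque": the same for the moment, N m; "opening": finger opening in m.
Only numpy, scipy, OpenCV 4.12 (cv2) and the standard library are available. Lean on these libraries where they do the work, as an engineer would, in place of code of your own. Each camera call takes 0.05 s, during which the arm holds its last target. There are 200 camera calls.

## Working session

There is one attempt and no reset: what is moved stays moved. The work goes in short steps, Python scripts to look and compute and a tool call to move; the robot and the scene stay as the last step left them, time stands still between calls to the robot, and variables do not carry over. Pictures are saved under pics/ and viewed, about 8 in all and at most 12, crops included, and the job is handed in when it is done.

Besides the shell and the picture viewer there is one more tool, called as name(argument=value, ...), one argument or row to a line, values as JSON. apply_moves: Moves the arm, as the interface text tells. Its arguments: {"type":"object","properties":{"series":{"type":"array"},"force":{"type":"number"}},"required":["series"]}

```bash
mkdir -p pics
cat > h.py <<'E'
from plant import *
import numpy as np, cv2
from scipy.spatial.transform import Rotation as R
def cam(name):
    s=read_state(); c=read_camera(name); K=np.array(c["intrinsics"],float)
    if name=="wrist":
        T=np.eye(4);T[:3,:3]=R.from_rotvec(s["orientation"]).as_matrix();T[:3,3]=s["tool_pos"]
        M=T@np.array(c["tool_from_camera"]); Rw,o=M[:3,:3],M[:3,3]
    else:
        r=R.from_rotvec(np.ravel(c["rvec"])).as_matrix(); Rw=r.T;o=-r.T@np.ravel(c["tvec"])
    return np.ascontiguousarray(c["pixels"]),K,Rw,o
def ray(c,u,v):
    d=c[2]@np.linalg.inv(c[1])@np.array([u,v,1.]);return c[3],d/np.linalg.norm(d)
def onz(c,u,v,z):
    o,d=ray(c,u,v);return o+d*(z-o[2])/d[2]
def proj(c,p):
    q=c[1]@(c[2].T@(np.array(p)-c[3]));return q[:2]/q[2]
def save(name,img): cv2.imwrite("pics/"+name+".png",img)
E
python3 - <<'E'
from h import *
import pickle
d={n:cam(n) for n in("scene","side","wrist")}
pickle.dump(d,open("c0.pkl","wb"))
for n in d: save(n+"0",d[n][0]); print(n,d[n][3].round(3),d[n][2][:,2].round(2),d[n][1][0,0])
s=read_state();print(s)
E
```

```text
scene [1.318 0.507 1.167] [-0.56 -0.32 -0.77] 523.4555977046248
side [ 0.267 -0.858  1.005] [ 0.19  0.71 -0.68] 415.0652726921654
wrist [0.151 0.588 0.382] [ 0.26 -0.1  -0.96] 356.8326249531874
{'t': 0.15, 'q': array([ 1.10563495e+00,  1.31020560e-01,  1.48905004e+00, -3.32065523e-05,
        1.52297401e+00, -8.54289605e-02]), 'dq': array([ 1.49644927e-03,  9.18227636e-04, -3.79476502e-03, -2.01681371e-04,
       -1.05340770e-05,  1.47367632e-03]), 'joint_torque': array([ 1.39921074e-03, -5.60471463e+01, -4.92337775e+01,  7.70319812e-02,
        3.04157438e-02, -1.42980603e-04]), 'tool_pos': array([0.22221067, 0.55685787, 0.21779728]), 'orientation': array([ 0.29682035,  1.5505515 , -0.29904039]), 'force': array([-0.98366865, -0.52983003, -0.42828958]), 'wrist_torque': array([-0.0012449 ,  0.04517614,  0.03424911]), 'opening': 0.09296669757106864}
```

View pics/scene0.png

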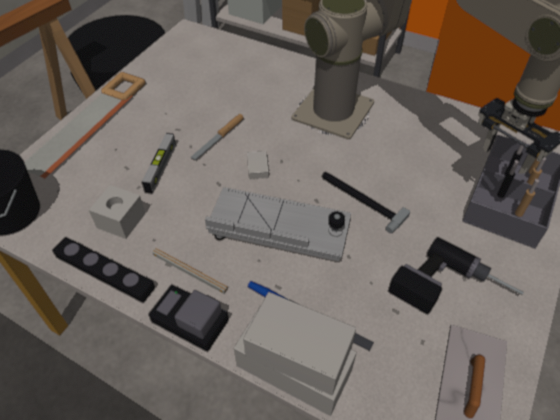

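View pics/side0.png

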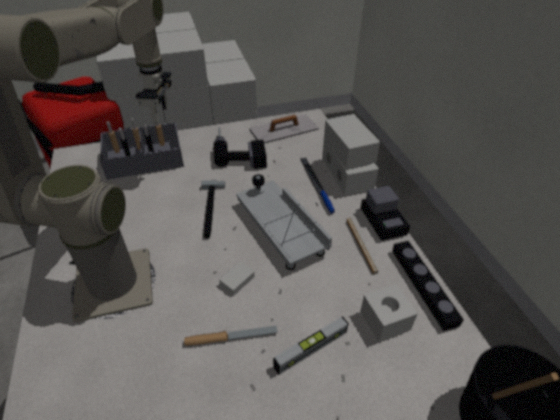

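The scene view shows the level at about (160,160) with its vial at about (160,155). The bed spans roughly (208,220) to (350,240), with the knob at (337,219). In the side view the vial is at (313,342) and the knob at (259,181).

Run:
```python
from h import *
import pickle
d=pickle.load(open("c0.pkl","rb"))
def tri(a,b):
    A=np.zeros((3,3));B=np.zeros(3)
    for o,v in(a,b):
        P=np.eye(3)-np.outer(v,v);A+=P;B+=P@o
    return np.linalg.solve(A,B)
cs={}
for n,roi in(("scene",(130,130,185,195)),("side",(260,310,355,380))):
    im=d[n][0];hsv=cv2.cvtColor(im,cv2.COLOR_BGR2HSV)
    m=cv2.inRange(hsv,(22,110,60),(50,255,255));z=np.zeros_like(m);x0,y0,x1,y1=roi;z[y0:y1,x0:x1]=m[y0:y1,x0:x1]
    p=np.argwhere(z>0)[:,::-1];c=(p.min(0)+p.max(0))/2;cs[n]=c
    print(n,len(p),c,onz(d[n],*c,.046))
print("vial tri",tri(ray(d["scene"],*cs["scene"]),ray(d["side"],*cs["side"])))
ends=[(147,184),(172,139)]
print("level ends scene",[onz(d["scene"],*e,.04).round(3) for e in ends])
print("level ends side",[onz(d["side"],*e,.04).round(3) for e in((277,361),(346,324))])
print("knob tri",tri(ray(d["scene"],337,216),ray(d["side"],258,179)))
# crops
a=cv2.resize(d["scene"][0][170:270,195:365],None,fx=4.6,fy=3,interpolation=cv2.INTER_CUBIC)
a=cv2.resize(d["scene"][0][175:265,200:360],(800,450)) # x5
b=cv2.resize(d["scene"][0][125:200,120:190],(140*2,300)) # x4
c=cv2.resize(d["side"][0][165:275,225:335],(330,330))
save("bed0",a)
```

```text
scene 77 [158. 157.] [ 0.49805848 -0.3589558   0.046     ]
side 143 [307.5 347. ] [ 0.48145127 -0.37598792  0.046     ]
vial tri [ 0.48591737 -0.36958392  0.03125297]
level ends scene [array([ 0.599, -0.325,  0.04 ]), array([ 0.408, -0.373,  0.04 ])]
level ends side [array([ 0.399, -0.388,  0.04 ]), array([ 0.601, -0.338,  0.04 ])]
knob tri [0.50494039 0.23058337 0.10906126]
```

View pics/bed0.png

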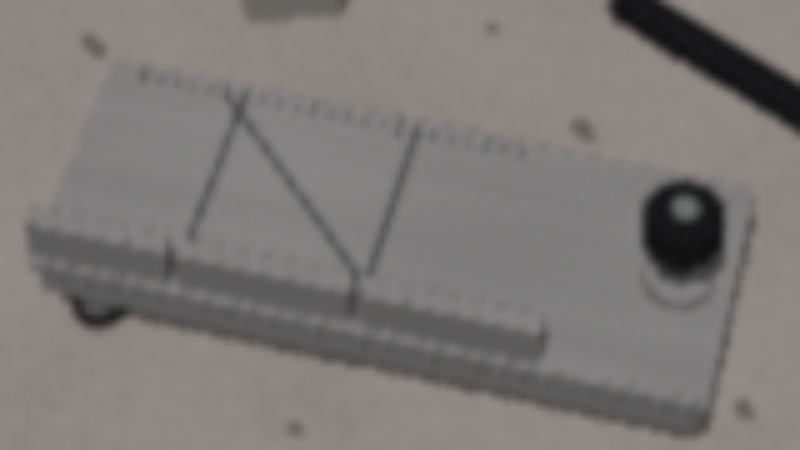

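The crop (scale 5, offset 200,175) shows the near edge from (120,62) to (750,188). The diagonal slot runs from (235,95) to (355,272), and the knob is at about (683,228).

Run:
```python
from h import *
import pickle
d=pickle.load(open("c0.pkl","rb"));S=d["scene"]
f=lambda u,v,z:onz(S,200+u/5,175+v/5,z)
A,B=f(120,62,.058),f(750,188,.053)
print("near edge",A,B,np.linalg.norm(B-A),"yaw of bed y",np.degrees(np.arctan2(*(B-A)[1::-1])))
D1,D2=f(235,95,.057),f(355,272,.056);print("diag",D1,D2,(D1+D2)/2)
w=f(708,405,.053);print("width",np.linalg.norm(B-w))
k=f(683,228,.101);print("knob",k)
u=(B-A)[:2]/np.linalg.norm((B-A)[:2]);n=np.array([u[1],-u[0]])
for nm,p in(("A",A),("mid",(D1+D2)/2),("knob",k)):
    print(nm,"y",(p-A)[:2]@u-.03,"x",(p-A)[:2]@n-.075)
# where to place wrist cam: level
s=read_state();Rm=R.from_rotvec(s["orientation"]).as_matrix();print(Rm.round(3))
```

```text
near edge [ 0.51808103 -0.10843501  0.058     ] [0.43149289 0.24343834 0.053     ] 0.36240497001996463 yaw of bed y 103.82453063833091
diag [ 0.50818327 -0.03824531  0.057     ] [0.58563029 0.08153341 0.056     ] [0.54690678 0.02164405 0.0565    ]
width 0.1471886898177345
knob [0.51053121 0.23484156 0.101     ]
A y -0.03 x -0.075
mid y 0.08942305198231153 x -0.015926984662668682
knob y 0.30513658608175454 x -0.0003054516917674055
[[-0.001  0.371  0.929]
 [-0.001  0.929 -0.371]
 [-1.    -0.001 -0.   ]]
```

apply_moves(
  series=[
    {"jaw": -1,"linear": [-0.1,-0.752,0.71],"roll": -1},
    {"jaw": -1,"linear": [-0.1,-0.752,0.71],"roll": -1},
    {"jaw": -1,"linear": [-0.1,-0.752,0.71],"roll": -1},
    {"jaw": -1,"linear": [-0.1,-0.752,0.71],"roll": -1},
    {"jaw": -1,"linear": [-0.1,-0.752,0.71],"roll": -1},
    {"jaw": -1,"linear": [-0.1,-0.752,0.71],"roll": -1},
    {"jaw": -1,"linear": [-0.1,-0.752,0.71],"roll": -1},
    {"jaw": -1,"linear": [-0.1,-0.752,0.71],"roll": -1},
    {"jaw": -1,"linear": [-0.1,-0.752,0.71],"roll": -1},
    {"jaw": -1,"linear": [-0.1,-0.752,0.71],"roll": -1},
    {"jaw": -1,"linear": [-0.1,-0.752,0.71],"roll": -1},
    {"jaw": -1,"linear": [-0.1,-0.752,0.71],"roll": -1},
    {"jaw": -1,"linear": [-0.1,-0.752,0.71],"roll": -1},
  ],
)

```text
t: 1.78
tool_pos: [0.4503, -0.0188, 0.2782]
orientation: [-0.115, 1.569, 0.114]
force: [0.1, 0.4, 0.2]
opening: 0.0928
```

```bash
cat >> h.py <<'E'
def plan(p,yaw):
    "normalised linear/roll from present pose to TCP p, tool-y yaw (deg)"
    s=read_state();Rm=R.from_rotvec(s["orientation"]).as_matrix()
    l=Rm.T@(np.array(p)-s["tool_pos"])/.6
    y0=np.degrees(np.arctan2(Rm[1,1],Rm[0,1]));dr=-((yaw-y0+180)%360-180)
    print("t %.2f pos %s yaw %.2f q1 %.1f q6 %.1f F %s op %.4f"%(s["t"],s["tool_pos"].round(4),y0,*np.degrees(s["q"][[0,5]]),s["force"].round(1),s["opening"]))
    print("linear",l.round(4),"roll",round(dr/30,3),"dist",round(np.linalg.norm(l)*.6,3),"tool x",Rm[:,0].round(4))
E
python3 - <<'E'
from h import *
import pickle
c=cam("wrist");save("wrist1",c[0]);pickle.dump(c,open("c1.pkl","wb"))
plan([.50,-.36,.219],104)
E
```

```text
t 1.82 pos [ 0.4503 -0.0187  0.2783] yaw 98.37 q1 -8.8 q6 -107.2 F [ 0.4 -0.   0.3] op 0.0929
linear [ 0.0994 -0.5748 -0.0008] roll -0.188 dist 0.35 tool x [-8.e-04 -1.e-03 -1.e+00]
```

View pics/wrist1.png

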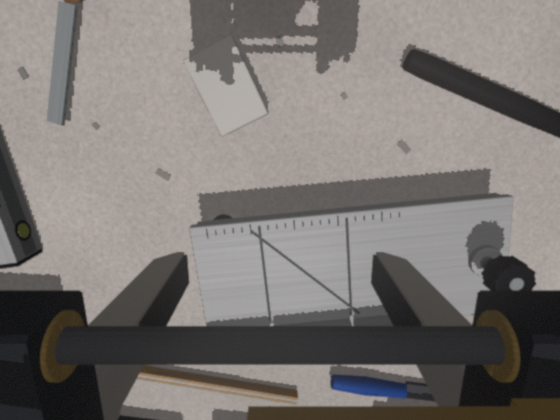

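The wrist view shows the near edge from (192,228) to (512,197). The diagonal slot runs from (252,233) to (357,311), and the knob is at about (509,275).

Run:
```python
from h import *
import pickle
c=pickle.load(open("c1.pkl","rb"))
A,B=onz(c,192,228,.058),onz(c,512,197,.0535)
M=(onz(c,252,233,.057)+onz(c,357,311,.056))/2
print(A,B,np.linalg.norm(B-A),np.degrees(np.arctan2(*(B-A)[1::-1])));print("mid",M)
print("knob",onz(c,509,275,.108))
```

```text
[ 0.51560349 -0.10777402  0.058     ] [0.42864014 0.24306803 0.0535    ] 0.36148723008975153 103.92134515488881
mid [0.55293706 0.03018635 0.0565    ]
knob [0.50074473 0.22870417 0.108     ]
```

apply_moves(
  series=[
    {"jaw": -1,"linear": [0.1,-0.575,0],"roll": -0.19},
    {"jaw": -1,"linear": [0.1,-0.575,0],"roll": -0.19},
    {"jaw": -1,"linear": [0.1,-0.575,0],"roll": -0.19},
    {"jaw": -1,"linear": [0.1,-0.575,0],"roll": -0.19},
    {"jaw": -1,"linear": [0.1,-0.575,0],"roll": -0.19},
    {"jaw": -1,"linear": [0.1,-0.575,0],"roll": -0.19},
    {"jaw": -1,"linear": [0.1,-0.575,0],"roll": -0.19},
    {"jaw": -1,"linear": [0.1,-0.575,0],"roll": -0.19},
  ],
)

```text
t: 2.82
tool_pos: [0.501, -0.3584, 0.2186]
orientation: [-0.194, 1.563, 0.194]
force: [0.8, 0.9, -0.2]
opening: 0.0929
```

Run:
```python
from h import *
import pickle
c=cam("wrist");save("wrist2",c[0]);pickle.dump(c,open("c2.pkl","wb"))
plan([.50,-.36,.219],104)
```

```text
t 2.88 pos [ 0.5011 -0.3583  0.2191] yaw 104.18 q1 -40.3 q6 -144.5 F [-1.1 -0.2  0.3] op 0.0929
linear [ 0.0001 -0.0023 -0.0025] roll 0.006 dist 0.002 tool x [-4.e-04 -9.e-04 -1.e+00]
```

View pics/wrist2.png

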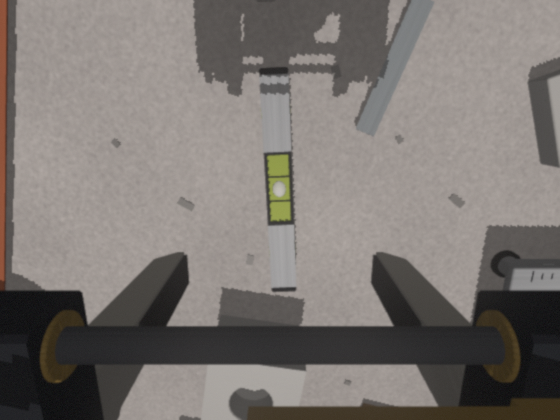

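The vial window is centred at about (279,188) with the bubble in the middle. The top edge runs from (274,68) to (284,290), and the block lies beyond the far end.

Run:
```python
from h import *
import pickle
c=pickle.load(open("c2.pkl","rb"))
hsv=cv2.cvtColor(c[0],cv2.COLOR_BGR2HSV);m=cv2.inRange(hsv,(22,110,60),(50,255,255));m[:,:230]=0;m[:,330:]=0;m[260:]=0
p=np.argwhere(m)[:,::-1];print(p.min(0),p.max(0),len(p))
(x,y),(w,h),a=cv2.minAreaRect(p.astype(np.float32));print(x,y,w,h,a)
C=onz(c,x,y,.046);E1,E2=onz(c,274.5,68,.048),onz(c,284,290,.048)
print("vial",C,"ends",E1,E2,"mid",(E1+E2)/2,np.linalg.norm(E2-E1),"yaw",np.degrees(np.arctan2(*(E2-E1)[1::-1])))
b=onz(c,278.5,152,.048);b2=onz(c,280.5,224,.048);print("window",b,b2,np.linalg.norm(b-b2),np.degrees(np.arctan2(*(b2-b)[1::-1])))
```

```text
[267 155] [289 220] 1003
279.0 187.5 65.45462799072266 20.69032096862793 86.8201675415039
vial [ 0.49582763 -0.35816885  0.046     ] ends [ 0.39301094 -0.38809481  0.048     ] [ 0.59970501 -0.32665637  0.048     ] mid [ 0.49635798 -0.35737559  0.048     ] 0.21563191511141677 yaw 16.554231427922694
window [ 0.46284436 -0.36694363  0.048     ] [ 0.53063134 -0.34788253  0.048     ] 0.07041590690836863 15.705516882235369
```

apply_moves(
  series=[
    {"jaw": -1,"linear": [0.08,0.0025,-0.008],"roll": -0.053},
    {"jaw": -1,"linear": [0.17,0.0025,-0.008],"roll": -0.053},
    {"jaw": -1,"linear": [0.26,0.0025,-0.008],"roll": -0.053},
    {"jaw": -1,"linear": [0.32,0.0025,-0.008],"roll": -0.053},
    {"jaw": -1,"linear": [0.345,0.0025,-0.008],"roll": -0.053},
    {"jaw": -1,"linear": [0.345,0.0025,-0.008],"roll": -0.053},
    {"jaw": 1,"linear": [0.345,0.0025,-0.008],"roll": -0.053},
    {"jaw": 1,"linear": [0.345,0.0025,-0.008],"roll": -0.053},
    {"jaw": 1,"linear": [0.345,0.0025,-0.008],"roll": -0.053},
    {"jaw": 1,"linear": [0.345,0.0025,-0.008],"roll": -0.053},
    {"jaw": 1,"linear": [0.345,0.0025,-0.008],"roll": -0.053},
    {"jaw": 1,"linear": [0.345,0.0025,-0.008],"roll": -0.053},
  ],
  force=30,
)

```text
t: 4.38
tool_pos: [0.496, -0.3582, 0.012]
orientation: [-0.217, 1.561, 0.216]
force: [-0.3, 0.3, -0.1]
opening: 0.0376
```

Run:
```python
from h import *
plan([.55,-.03,.21],75)
```

```text
t 4.38 pos [ 0.496  -0.3582  0.012 ] yaw 105.77 q1 -40.6 q6 -146.4 F [-0.3  0.3 -0.1] op 0.0376
linear [-0.3305  0.5017  0.2351] roll 1.026 dist 0.387 tool x [-5.e-04 -8.e-04 -1.e+00]
```

apply_moves(
  series=[
    {"jaw": 1,"linear": [0,0,0],"roll": 0},
    {"jaw": 1,"linear": [0,0,0],"roll": 0},
    {"jaw": 1,"linear": [0,0,0],"roll": 0},
    {"jaw": 1,"linear": [0,0,0],"roll": 0},
    {"jaw": 1,"linear": [0,0,0],"roll": 0},
    {"jaw": 1,"linear": [-0.05,0,0],"roll": 0},
    {"jaw": 1,"linear": [-0.12,0,0],"roll": 0},
    {"jaw": 1,"linear": [-0.2,0,0],"roll": 0},
    {"jaw": 1,"linear": [-0.3,0,0],"roll": 0},
    {"jaw": 1,"linear": [-0.33,0,0],"roll": 0},
    {"jaw": 1,"linear": [-0.33,0,0],"roll": 0},
  ],
)

```text
t: 5.75
tool_pos: [0.4963, -0.3581, 0.2102]
orientation: [-0.217, 1.56, 0.215]
force: [-0.7, 1.1, -4.9]
opening: 0.0258
```

Run:
```python
from h import *
plan([.54,-.1,.21],76)
```

```text
t 5.75 pos [ 0.4963 -0.3581  0.2102] yaw 105.78 q1 -40.6 q6 -146.4 F [-0.7  1.1 -4.9] op 0.0258
linear [-2.000e-04  3.942e-01  1.870e-01] roll 0.993 dist 0.262 tool x [ 4.0e-04 -1.3e-03 -1.0e+00]
```

apply_moves(
  series=[
    {"jaw": 1,"linear": [0,0.08,0.04],"roll": 0.3},
    {"jaw": 1,"linear": [0,0.16,0.08],"roll": 0.6},
    {"jaw": 1,"linear": [0,0.24,0.12],"roll": 0.9},
    {"jaw": 1,"linear": [0,0.33,0.16],"roll": 1},
    {"jaw": 1,"linear": [0,0.394,0.187],"roll": 1},
    {"jaw": 1,"linear": [0,0.394,0.187],"roll": 1},
  ],
)

```text
t: 6.5
tool_pos: [0.5384, -0.0965, 0.2058]
orientation: [0.192, 1.568, -0.191]
force: [-0.8, -0.5, -4.4]
opening: 0.0258
```

Run:
```python
from h import *
plan([.545,-.03,.21],46)
```

```text
t 6.50 pos [ 0.5384 -0.0965  0.2058] yaw 76.02 q1 -15.5 q6 -91.5 F [-0.8 -0.5 -4.4] op 0.0258
linear [-0.0069  0.1102 -0.0161] roll 1.001 dist 0.067 tool x [-0.0055  0.0012 -1.    ]
```

apply_moves(
  series=[
    {"jaw": 1,"linear": [-0.007,0.06,-0.008],"roll": 0.33},
    {"jaw": 1,"linear": [-0.007,0.11,-0.016],"roll": 0.66},
    {"jaw": 1,"linear": [-0.007,0.11,-0.016],"roll": 0.95},
    {"jaw": 1,"linear": [-0.007,0.11,-0.016],"roll": 1},
    {"jaw": 1,"linear": [-0.007,0.11,-0.016],"roll": 1},
  ],
)

```text
t: 7.12
tool_pos: [0.5443, -0.0309, 0.2084]
orientation: [0.598, 1.495, -0.601]
force: [-0.1, 0.5, -3.8]
opening: 0.0256
```

Run:
```python
from h import *
plan([.547,.030,.15],13.9)
```

```text
t 7.12 pos [ 0.5443 -0.0309  0.2084] yaw 46.12 q1 -8.6 q6 -54.8 F [-0.1  0.5 -3.8] op 0.0256
linear [ 0.0975  0.0767 -0.0664] roll 1.074 dist 0.084 tool x [-0.008   0.0014 -1.    ]
```

apply_moves(
  series=[
    {"jaw": 1,"linear": [0,0.04,-0.035],"roll": 0.33},
    {"jaw": 1,"linear": [0.02,0.077,-0.066],"roll": 0.66},
    {"jaw": 1,"linear": [0.06,0.077,-0.066],"roll": 0.95},
    {"jaw": 1,"linear": [0.0975,0.077,-0.066],"roll": 1},
    {"jaw": 1,"linear": [0.0975,0.077,-0.066],"roll": 1},
    {"jaw": 1,"linear": [0.0975,0.077,-0.066],"roll": 1},
  ],
)

```text
t: 7.88
tool_pos: [0.5477, 0.0295, 0.1507]
orientation: [0.997, 1.336, -1.002]
force: [0.5, -0.2, -3.9]
opening: 0.0258
```

Run:
```python
from h import *
plan([.547,.030,.075],13.9)
import pickle
c=cam("wrist");save("wrist3",c[0]);pickle.dump(c,open("c3.pkl","wb"))
```

```text
t 7.88 pos [0.5477 0.0295 0.1507] yaw 16.18 q1 -2.3 q6 -18.5 F [ 0.5 -0.2 -3.9] op 0.0258
linear [ 0.1262 -0.     -0.0007] roll 0.076 dist 0.076 tool x [-0.0073  0.0013 -1.    ]
```

View pics/wrist3.png

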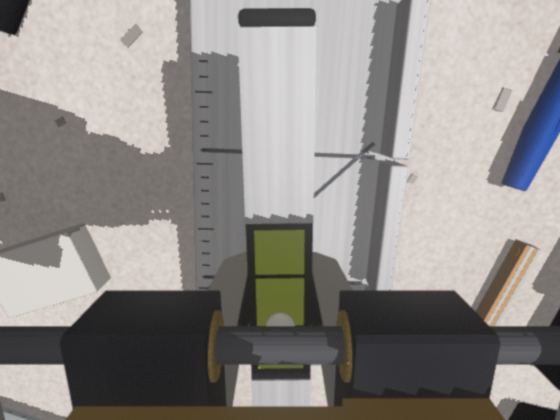

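The level lies along the bed over the slots, with the slot crossing visible at (360,155). I'm lowering it.

apply_moves(
  series=[
    {"jaw": 1,"linear": [0.04,0,0],"roll": 0.076},
    {"jaw": 1,"linear": [0.08,0,0],"roll": 0.076},
    {"jaw": 1,"linear": [0.11,0,0],"roll": 0.076},
    {"jaw": 1,"linear": [0.126,0,0],"roll": 0.076},
    {"jaw": 1,"linear": [0.13,0,0],"roll": 0.076},
    {"jaw": 1,"linear": [0.133,0,0],"roll": 0.076},
    {"jaw": 1,"linear": [0.135,0,0],"roll": 0.076},
    {"jaw": 1,"linear": [0.135,0,0],"roll": 0.076},
  ],
)

```text
t: 8.93
tool_pos: [0.5478, 0.0297, 0.0706]
orientation: [1.028, 1.32, -1.032]
force: [-0.0, 0.2, -4.1]
opening: 0.0258
```

Run:
```python
from h import *
plan([.547,.030,.0686],13.9)
```

```text
t 8.93 pos [0.5478 0.0297 0.0706] yaw 13.89 q1 -2.3 q6 -16.2 F [-0.   0.2 -4.1] op 0.0258
linear [ 0.0033 -0.0012 -0.0008] roll -0.0 dist 0.002 tool x [-0.0057  0.0013 -1.    ]
```

apply_moves(
  series=[
    {"jaw": 1,"linear": [0.0015,0,0],"roll": 0},
    {"jaw": 1,"linear": [0.003,0,0],"roll": 0},
    {"jaw": 1,"linear": [0.0045,0,0],"roll": 0},
    {"jaw": 1,"linear": [0.0045,0,0],"roll": 0},
  ],
)

```text
t: 9.43
tool_pos: [0.5483, 0.0299, 0.0684]
orientation: [1.028, 1.319, -1.031]
force: [1.7, 2.4, 1.0]
opening: 0.026
```

apply_moves(
  series=[
    {"jaw": 1,"linear": [0.001,0,0],"roll": 0},
    {"jaw": 1,"linear": [0.002,0,0],"roll": 0},
    {"jaw": 1,"linear": [0.002,0,0],"roll": 0},
  ],
)

```text
t: 9.8
tool_pos: [0.5485, 0.0299, 0.0682]
orientation: [1.028, 1.319, -1.03]
force: [-5.2, 2.6, 9.1]
opening: 0.0259
```

apply_moves(
  series=[
    {"jaw": 1,"linear": [0.0015,0,0],"roll": 0},
    {"jaw": 1,"linear": [0.0015,0,0],"roll": 0},
    {"jaw": 1,"linear": [0.0015,0,0],"roll": 0},
    {"jaw": -0.1,"linear": [-0.003,0,0],"roll": 0},
    {"jaw": -0.1,"linear": [-0.003,0,0],"roll": 0},
    {"jaw": -0.1,"linear": [-0.003,0,0],"roll": 0},
    {"jaw": -0.1,"linear": [-0.003,0,0],"roll": 0},
    {"jaw": -0.1,"linear": [-0.003,0,0],"roll": 0},
    {"jaw": -0.1,"linear": [-0.03,0,0],"roll": 0},
    {"jaw": 0.6,"linear": [-0.08,0,0],"roll": 0},
    {"jaw": 1,"linear": [-0.1,0,0.04],"roll": 0},
    {"jaw": 1,"linear": [-0.1,0,0.1],"roll": 0},
    {"jaw": 1,"linear": [-0.1,0,0.1],"roll": 0},
    {"jaw": 1,"linear": [-0.1,0,0.1],"roll": 0},
  ],
)

```text
t: 11.55
tool_pos: [0.5632, -0.0282, 0.1287]
orientation: [1.029, 1.318, -1.03]
force: [-0.3, 0.2, -0.8]
opening: 0.0061
```

Run:
```python
from h import *
plan([.56,-.025,.12],13.9)
c=cam("wrist");save("wrist4",c[0])
```

```text
t 11.55 pos [ 0.5632 -0.0282  0.1287] yaw 13.87 q1 -8.1 q6 -22.0 F [-0.3  0.2 -0.8] op 0.0061
linear [ 0.0145 -0.0039 -0.0064] roll -0.001 dist 0.01 tool x [-0.0038  0.0018 -1.    ]
```

View pics/wrist4.png

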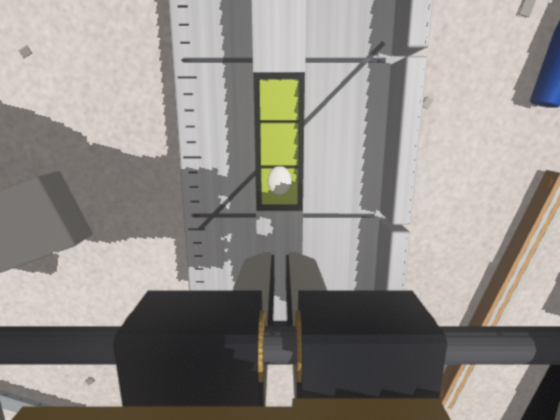

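The level is flat on the bed over the slots. The lines are at rows 122 and 166 and the bubble at row 181, about 20 mm toward the fixed feet, so the knob end is low as expected. I'll give it the separate firm push from above.

apply_moves(
  series=[
    {"jaw": 1,"linear": [0.015,0,0],"roll": 0},
    {"jaw": 1,"linear": [0.03,0,0],"roll": 0},
    {"jaw": 1,"linear": [0.037,0,0],"roll": 0},
    {"jaw": 1,"linear": [0.039,0,0],"roll": 0},
    {"jaw": 1,"linear": [0.041,0,0],"roll": 0},
    {"jaw": 1,"linear": [0.041,0,0],"roll": 0},
  ],
)

```text
t: 12.35
tool_pos: [0.5635, -0.0269, 0.1058]
orientation: [1.029, 1.319, -1.028]
force: [-7.6, 4.1, 15.9]
opening: 0.0007
```

apply_moves(
  series=[
    {"jaw": 1,"linear": [0.002,0,0],"roll": 0},
    {"jaw": 1,"linear": [0.001,0,0],"roll": 0},
    {"jaw": 1,"linear": [-0.08,0,0],"roll": 0},
    {"jaw": -1,"linear": [-0.16,0,0],"roll": 0},
    {"jaw": -1,"linear": [-0.19,0.02,-0.1],"roll": -0.4},
    {"jaw": -1,"linear": [-0.19,0.04,-0.2],"roll": -0.8},
    {"jaw": -1,"linear": [-0.19,0.06,-0.3],"roll": -1},
    {"jaw": -1,"linear": [-0.19,0.071,-0.345],"roll": -1},
    {"jaw": -1,"linear": [-0.19,0.071,-0.345],"roll": -1},
    {"jaw": -1,"linear": [-0.19,0.071,-0.345],"roll": -1},
    {"jaw": -1,"linear": [-0.19,0.071,-0.345],"roll": -1},
  ],
)

```text
t: 13.72
tool_pos: [0.5555, 0.1827, 0.2203]
orientation: [0.631, 1.481, -0.629]
force: [-0.1, 0.7, 0.4]
opening: 0.0755
```

Run:
```python
from h import *
import pickle
c=cam("wrist");save("wrist5",c[0]);pickle.dump(c,open("c5.pkl","wb"))
plan([.506,.234,.19],73)
m=cv2.inRange(cv2.cvtColor(c[0],cv2.COLOR_BGR2HSV),(0,0,0),(180,255,45));m[280:]=0
n,l,st,ce=cv2.connectedComponentsWithStats(m)
for i in range(1,n):
    if st[i,4]>500: print(st[i],ce[i].round(1),onz(c,*ce[i],.108).round(4))
print(proj(c,[.506,.234,.101]))
```

```text
t 13.78 pos [0.5555 0.1827 0.2204] yaw 43.84 q1 13.1 q6 -30.8 F [-0.5  0.1 -0.6] op 0.0801
linear [ 0.0511 -0.0003 -0.1187] roll -0.972 dist 0.078 tool x [-0.0029  0.0025 -1.    ]
[  22    0  116   74 3352] [72.6 32.4] [0.3602 0.1778 0.108 ]
[451   0  59  26 954] [481.5   9.2] [0.5565 0.3867 0.108 ]
[277.05352876 120.63902747]
```

View pics/wrist5.png

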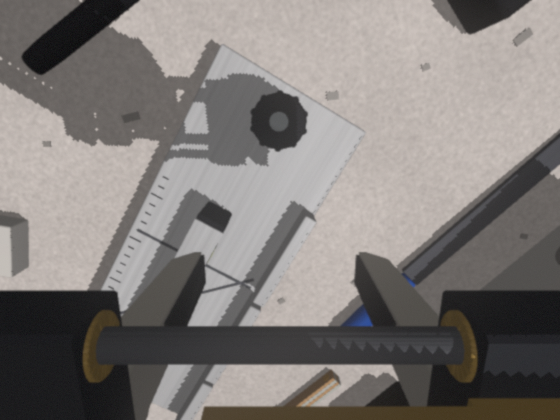

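apply_moves(
  series=[
    {"jaw": -1,"linear": [0.04,0.002,-0.06],"roll": -0.3},
    {"jaw": -1,"linear": [0.08,0.002,-0.119],"roll": -0.65},
    {"jaw": -1,"linear": [0.1,0.002,-0.119],"roll": -1},
    {"jaw": -1,"linear": [0.1,0.002,-0.119],"roll": -1},
    {"jaw": -1,"linear": [0.1,0.002,-0.119],"roll": -1},
  ],
)

```text
t: 14.4
tool_pos: [0.5076, 0.2346, 0.1615]
orientation: [0.228, 1.561, -0.224]
force: [0.4, 0.5, -0.2]
opening: 0.0927
```

Run:
```python
from h import *
plan([.507,.235,.086],103)
```

```text
t 14.40 pos [0.5076 0.2346 0.1615] yaw 73.53 q1 19.4 q6 -54.1 F [ 0.4  0.5 -0.2] op 0.0927
linear [ 1.259e-01  1.000e-04 -8.000e-04] roll -0.982 dist 0.076 tool x [-0.0018  0.0028 -1.    ]
```

apply_moves(
  series=[
    {"jaw": -1,"linear": [0.03,0,0],"roll": -0.33},
    {"jaw": -1,"linear": [0.07,0,0],"roll": -0.66},
    {"jaw": -1,"linear": [0.11,0,0],"roll": -1},
    {"jaw": -1,"linear": [0.125,0,0],"roll": -1},
    {"jaw": -1,"linear": [0.125,0,0],"roll": -1},
    {"jaw": 1,"linear": [0.125,0,0],"roll": -1},
    {"jaw": 1,"linear": [0.125,0,0],"roll": -1},
    {"jaw": 1,"linear": [0.125,0,0],"roll": -1},
    {"jaw": 1,"linear": [0.125,0,0],"roll": -1},
    {"jaw": 1,"linear": [0.125,0,0],"roll": -1},
    {"jaw": 1,"linear": [0.125,0,0],"roll": -1},
    {"jaw": 1,"linear": [0.125,0,0],"roll": -1},
    {"jaw": 1,"linear": [0.125,0,0],"roll": -1},
  ],
  force=35,
)

```text
t: 16.02
tool_pos: [0.5079, 0.2329, 0.0865]
orientation: [-0.185, 1.564, 0.185]
force: [1.3, -8.2, 1.8]
opening: 0.0414
```

Run:
```python
from h import *
plan([.507,.235,.086],103)
```

```text
t 16.02 pos [0.5079 0.2329 0.0865] yaw 103.50 q1 19.4 q6 -84.1 F [ 1.3 -8.2  1.8] op 0.0414
linear [ 0.0008  0.0037 -0.0006] roll 0.017 dist 0.002 tool x [-1.4e-03 -2.0e-04 -1.0e+00]
```

apply_moves(
  series=[
    {"jaw": 1,"linear": [0,0,0],"roll": 0.3},
    {"jaw": 1,"linear": [0,0,0],"roll": 0.6},
    {"jaw": 1,"linear": [0,0,0],"roll": 0.9},
    {"jaw": 1,"linear": [0,0,0],"roll": 1},
    {"jaw": 1,"linear": [0,0,0],"roll": 1},
  ],
)

```text
t: 16.65
tool_pos: [0.5079, 0.2321, 0.0865]
orientation: [0.225, 1.56, -0.228]
force: [-1.1, -5.7, 2.2]
opening: 0.0417
```

```bash
cat >> h.py <<'E'
def vial(c):
    "green run & bubble centroid in a scene-type view near the expected vial"
    hsv=cv2.cvtColor(c[0],cv2.COLOR_BGR2HSV);u,v=proj(c,[.547,.03,.103]);u,v=int(u),int(v)
    o=np.zeros(hsv.shape[:2],np.uint8);cv2.circle(o,(u,v),22,255,-1)
    m=cv2.inRange(hsv,(22,90,50),(50,255,255))&o
    return m,(u,v)
E
python3 - <<'E'
from h import *
plan([.507,.235,.086],103)
out=[]
for n in("scene","side"):
    c=cam(n);m,(u,v)=vial(c);print(n,u,v,(m>0).sum());out.append(cv2.resize(c[0][v-25:v+25,u-25:u+25],(400,400),interpolation=cv2.INTER_CUBIC))
save("vial6",np.hstack(out))
E
```

```text
t 16.65 pos [0.5079 0.2321 0.0865] yaw 73.48 q1 19.3 q6 -54.1 F [-1.1 -5.7  2.2] op 0.0417
linear [ 0.0008  0.0042 -0.0028] roll -0.984 dist 0.003 tool x [-0.0016 -0.0015 -1.    ]
scene 260 201 130
side 285 216 69
```

View pics/vial6.png

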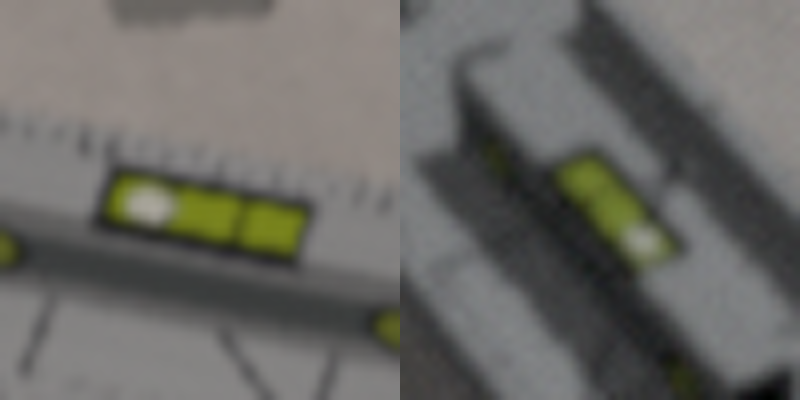

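The scene camera shows the bubble clearly: window from crop (105,195) to (307,230), lines at x of 178 and 242, bubble at x of 150. I'll keep turning and measure it from there.

apply_moves(
  series=[
    {"jaw": 1,"linear": [0,0,0],"roll": 0.3},
    {"jaw": 1,"linear": [0,0,0],"roll": 0.6},
    {"jaw": 1,"linear": [0,0,0],"roll": 0.9},
    {"jaw": 1,"linear": [0,0,0],"roll": 1},
    {"jaw": 1,"linear": [0,0,0],"roll": 1},
  ],
)

```text
t: 17.38
tool_pos: [0.5075, 0.2314, 0.0865]
orientation: [0.631, 1.478, -0.637]
force: [-3.0, -5.3, 2.4]
opening: 0.0416
```

apply_moves(
  series=[
    {"jaw": 1,"linear": [0,0,0],"roll": 0.3},
    {"jaw": 1,"linear": [0,0,0],"roll": 0.6},
    {"jaw": 1,"linear": [0,0,0],"roll": 0.9},
    {"jaw": 1,"linear": [0,0,0],"roll": 1},
    {"jaw": 1,"linear": [0,0,0],"roll": 1},
  ],
)

```text
t: 18.0
tool_pos: [0.5069, 0.231, 0.0865]
orientation: [1.029, 1.313, -1.038]
force: [-5.3, -3.7, 4.0]
opening: 0.041
```

```bash
cat >> h.py <<'E'
def bubble():
    c=cam("scene");m,(u,v)=vial(c);n,l,st,ce=cv2.connectedComponentsWithStats(cv2.dilate(m,np.ones((3,3))))
    k=l[v-12:v+13,u-20:u+21];k=l==1+np.argmax(st[1:,4])
    (x,y),(w,h),a=cv2.minAreaRect(np.argwhere(k)[:,::-1].astype(np.float32))
    hsv=cv2.cvtColor(c[0],cv2.COLOR_BGR2HSV).astype(float)
    hull=np.zeros(m.shape,np.uint8);cv2.fillConvexPoly(hull,cv2.convexHull(np.argwhere((m>0)&k)[:,::-1].astype(np.int32)),1)
    wgt=np.clip(hsv[...,2]*(1-hsv[...,1]/255)-70,0,None)*hull
    yy,xx=np.indices(m.shape);bx,by=(wgt*xx).sum()/wgt.sum(),(wgt*yy).sum()/wgt.sum()
    ax=np.array([np.cos(.2),np.sin(.2)]);L=max(w,h)
    print("window",round(x,1),round(y,1),round(L,1),"bubble px",round(bx,1),round(by,1),"w",round(wgt.sum()),"mm %.1f"%(np.dot([bx-261,by-203.1],ax)*2.94), "vs window centre %.1f"%(np.dot([bx-x,by-y],ax)*2.94))
    return c,(u,v)
E
python3 - <<'E'
from h import *
plan([.507,.235,.086],103);bubble()
E
```

```text
t 18.00 pos [0.5069 0.231  0.0865] yaw 13.53 q1 19.3 q6 5.8 F [-5.3 -3.7  4. ] op 0.0410
linear [ 0.0008  0.0018 -0.0065] roll -2.982 dist 0.004 tool x [-0.0039 -0.0035 -1.    ]
window 264.7 203.2 17.1 bubble px 257.3 202.1 w 123 mm -11.3 vs window centre -21.9
```

apply_moves(
  series=[
    {"jaw": 1,"linear": [0,0.001,-0.003],"roll": 0.3},
    {"jaw": 1,"linear": [0,0.001,-0.003],"roll": 0.6},
    {"jaw": 1,"linear": [0,0.001,-0.003],"roll": 0.9},
    {"jaw": 1,"linear": [0,0.001,-0.003],"roll": 1},
    {"jaw": 1,"linear": [0,0.001,-0.003],"roll": 1},
  ],
)

```text
t: 18.68
tool_pos: [0.5061, 0.231, 0.0865]
orientation: [1.409, 1.058, -1.425]
force: [-7.8, -10.0, 7.4]
opening: 0.0416
```

apply_moves(
  series=[
    {"jaw": 1,"linear": [0,0,0],"roll": 0.3},
    {"jaw": 1,"linear": [0,0,0],"roll": 0.6},
    {"jaw": 1,"linear": [0,0,0],"roll": 0.9},
    {"jaw": 1,"linear": [0,0,0],"roll": 1},
    {"jaw": 1,"linear": [0,0,0],"roll": 1},
    {"jaw": 1,"linear": [0,0,0],"roll": 1},
    {"jaw": 1,"linear": [0,0,0],"roll": 1},
    {"jaw": 1,"linear": [0,0,0],"roll": 1},
    {"jaw": 1,"linear": [0,0,0],"roll": 1},
    {"jaw": 1,"linear": [0,0,0],"roll": 1},
    {"jaw": 1,"linear": [0,0,0],"roll": 1},
    {"jaw": 1,"linear": [0,0,0],"roll": 1},
  ],
)

```text
t: 20.18
tool_pos: [0.5054, 0.2312, 0.0864]
orientation: [1.765, 0.708, -1.783]
force: [-4.9, -0.6, 4.7]
opening: 0.0415
```

Run:
```python
from h import *
plan([.507,.233,.086],-76);bubble()
```

```text
t 20.18 pos [0.5054 0.2312 0.0864] yaw -46.33 q1 19.4 q6 65.8 F [-4.9 -0.6  4.7] op 0.0415
linear [ 0.0007 -0.0002 -0.004 ] roll 0.989 dist 0.002 tool x [-0.0078 -0.0066 -0.9999]
window 259.8 202.1 26.7 bubble px 258.1 201.8 w 1137 mm -9.1 vs window centre -5.0
```

apply_moves(
  series=[
    {"jaw": 1,"linear": [0,0,-0.002],"roll": 0.3},
    {"jaw": 1,"linear": [0,0,-0.002],"roll": 0.6},
    {"jaw": 1,"linear": [0,0,-0.002],"roll": 0.9},
    {"jaw": 1,"linear": [0,0,-0.002],"roll": 1},
    {"jaw": 1,"linear": [0,0,-0.002],"roll": 1},
  ],
)

```text
t: 20.85
tool_pos: [0.505, 0.232, 0.0865]
orientation: [2.08, 0.246, -2.103]
force: [-8.3, -2.8, 6.5]
opening: 0.0415
```

apply_moves(
  series=[
    {"jaw": 1,"linear": [0,0,0],"roll": 0.3},
    {"jaw": 1,"linear": [0,0,0],"roll": 0.5},
    {"jaw": 1,"linear": [0,0,0],"roll": 0.5},
    {"jaw": 1,"linear": [0,0,0],"roll": 0.5},
    {"jaw": 1,"linear": [0,0,0],"roll": 0.5},
    {"jaw": 1,"linear": [0,0,0],"roll": 0.5},
    {"jaw": 1,"linear": [0,0,0],"roll": 0.5},
    {"jaw": 1,"linear": [0,0,0],"roll": 0.5},
    {"jaw": 1,"linear": [0,0,0],"roll": 0.5},
    {"jaw": 1,"linear": [0,0,0],"roll": 0.5},
    {"jaw": 1,"linear": [0,0,0],"roll": 0.5},
    {"jaw": 1,"linear": [0,0,0],"roll": 0.5},
  ],
)

```text
t: 22.35
tool_pos: [0.5049, 0.2323, 0.0865]
orientation: [-2.202, 0.031, 2.225]
force: [-2.9, 5.1, 0.8]
opening: 0.0412
```

Run:
```python
from h import *
plan([.507,.233,.086],-76);c,(u,v)=bubble()
a=cv2.resize(c[0][v-25:v+25,u-25:u+25],(400,400),interpolation=cv2.INTER_CUBIC)
save("vial7",a)
```

```text
t 22.35 pos [0.5049 0.2323 0.0865] yaw -91.25 q1 19.5 q6 110.8 F [-2.9  5.1  0.8] op 0.0412
linear [ 0.0007 -0.0013 -0.0035] roll -0.508 dist 0.002 tool x [-0.0105 -0.0064 -0.9999]
window 259.5 202.0 27.3 bubble px 259.8 202.0 w 1196 mm -4.2 vs window centre 0.8
```

View pics/vial7.png

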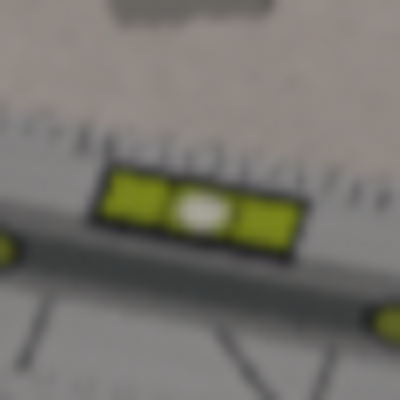

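The bubble sits centred between the lines. I'll let go of the knob and move over to press on the level.

apply_moves(
  series=[
    {"jaw": -1,"linear": [0,0,0],"roll": 0},
    {"jaw": -1,"linear": [0,0,0],"roll": 0},
    {"jaw": -1,"linear": [0,0,0],"roll": 0},
    {"jaw": -1,"linear": [0,0,0],"roll": 0},
    {"jaw": -1,"linear": [0,0,0],"roll": 0},
    {"jaw": -1,"linear": [0,0,0],"roll": 0},
    {"jaw": -1,"linear": [-0.05,0,0],"roll": 0},
    {"jaw": -1,"linear": [-0.12,0,0],"roll": 0},
    {"jaw": 1,"linear": [-0.17,0,0],"roll": 0},
    {"jaw": 1,"linear": [-0.17,0.1,-0.02],"roll": 0},
    {"jaw": 1,"linear": [-0.17,0.2,-0.05],"roll": -0.3},
    {"jaw": 1,"linear": [-0.17,0.3,-0.08],"roll": -0.5},
    {"jaw": 1,"linear": [-0.17,0.39,-0.1],"roll": -0.5},
    {"jaw": 1,"linear": [-0.17,0.43,-0.107],"roll": -0.5},
    {"jaw": 1,"linear": [-0.17,0.43,-0.107],"roll": -0.5},
    {"jaw": 1,"linear": [-0.17,0.43,-0.107],"roll": -0.5},
    {"jaw": 1,"linear": [-0.17,0.43,-0.107],"roll": -0.5},
    {"jaw": 1,"linear": [-0.17,0.43,-0.107],"roll": -0.5},
  ],
)

```text
t: 24.65
tool_pos: [0.5645, -0.0253, 0.1896]
orientation: [2.079, 0.248, -2.102]
force: [-0.1, -0.5, -0.3]
opening: 0.0011
```

Run:
```python
from h import *
plan([.5625,-.028,.111],-76);bubble()
c=cam("wrist");save("wrist8",c[0])
```

```text
t 24.65 pos [ 0.5645 -0.0253  0.1896] yaw -76.16 q1 -7.5 q6 68.7 F [-0.1 -0.5 -0.3] op 0.0011
linear [0.131  0.003  0.0028] roll -0.005 dist 0.079 tool x [-0.0103 -0.0064 -0.9999]
window 259.4 202.0 27.0 bubble px 259.9 202.1 w 1319 mm -3.8 vs window centre 1.5
```

View pics/wrist8.png

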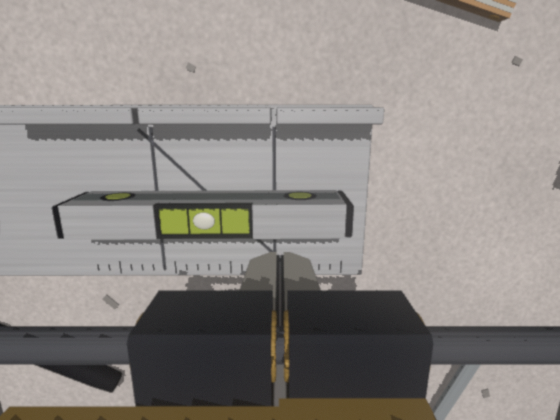

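From above, the bubble at u=204 lies between the lines at u=189 and 221. I'm descending to press.

apply_moves(
  series=[
    {"jaw": 1,"linear": [0.05,0.003,0.003],"roll": 0},
    {"jaw": 1,"linear": [0.1,0.003,0.003],"roll": 0},
    {"jaw": 1,"linear": [0.125,0.003,0.003],"roll": 0},
    {"jaw": 1,"linear": [0.131,0.003,0.003],"roll": 0},
    {"jaw": 1,"linear": [0.135,0.003,0.003],"roll": 0},
    {"jaw": 1,"linear": [0.138,0.003,0.003],"roll": 0},
    {"jaw": 1,"linear": [0.138,0.003,0.003],"roll": 0},
  ],
)

```text
t: 25.62
tool_pos: [0.5628, -0.0284, 0.1075]
orientation: [2.08, 0.248, -2.102]
force: [0.4, -0.2, -1.0]
opening: 0.0006
```

Run:
```python
from h import *
plan([.5625,-.028,.1065],-76)
```

```text
t 25.62 pos [ 0.5628 -0.0284  0.1075] yaw -76.19 q1 -7.8 q6 68.5 F [ 0.4 -0.2 -1. ] op 0.0006
linear [ 0.0016 -0.0008  0.0003] roll -0.006 dist 0.001 tool x [-0.0093 -0.0065 -0.9999]
```

apply_moves(
  series=[
    {"jaw": 1,"linear": [0.0015,0,0],"roll": 0},
    {"jaw": 1,"linear": [0.0025,0,0],"roll": 0},
    {"jaw": 1,"linear": [0.0033,0,0],"roll": 0},
    {"jaw": 1,"linear": [0.0033,0,0],"roll": 0},
  ],
)

```text
t: 26.12
tool_pos: [0.5632, -0.0285, 0.1064]
orientation: [2.081, 0.247, -2.1]
force: [-1.7, 0.0, 5.1]
opening: 0.0008
```

apply_moves(
  series=[
    {"jaw": 1,"linear": [0.002,0,0],"roll": 0},
    {"jaw": 1,"linear": [0.0028,0,0],"roll": 0},
    {"jaw": 1,"linear": [0.0028,0,0],"roll": 0},
    {"jaw": 1,"linear": [0.0028,0,0],"roll": 0},
    {"jaw": 1,"linear": [0.0028,0,0],"roll": 0},
    {"jaw": 1,"linear": [0.0028,0,0],"roll": 0},
    {"jaw": 1,"linear": [0.0028,0,0],"roll": 0},
    {"jaw": 1,"linear": [0.0028,0,0],"roll": 0},
    {"jaw": 1,"linear": [0.0028,0,0],"roll": 0},
    {"jaw": 1,"linear": [0.0028,0,0],"roll": 0},
    {"jaw": 1,"linear": [0.0028,0,0],"roll": 0},
    {"jaw": 1,"linear": [0.0028,0,0],"roll": 0},
  ],
)

```text
t: 27.62
tool_pos: [0.5637, -0.0284, 0.1064]
orientation: [2.083, 0.247, -2.099]
force: [-5.2, 2.0, 11.9]
opening: 0.0006
```

Run:
```python
from h import *
plan([.5625,-.028,.1065],-76)
bubble()
c=cam("wrist");save("wrist9",c[0])
for i in range(4): print(read_state()["force"].round(1));cam("scene")
```

```text
t 27.62 pos [ 0.5637 -0.0284  0.1064] yaw -76.18 q1 -7.8 q6 68.5 F [-5.2  2.  11.9] op 0.0006
linear [-0.0001 -0.0011  0.0018] roll -0.006 dist 0.001 tool x [-0.007  -0.0066 -1.    ]
window 259.4 201.9 27.1 bubble px 259.9 202.3 w 1453 mm -3.6 vs window centre 1.6
[-4.8  1.1 12.1]
[-5.4  1.1 11.8]
[-5.3  0.8 12.2]
[-4.9  1.8 11.8]
```

View pics/wrist9.png

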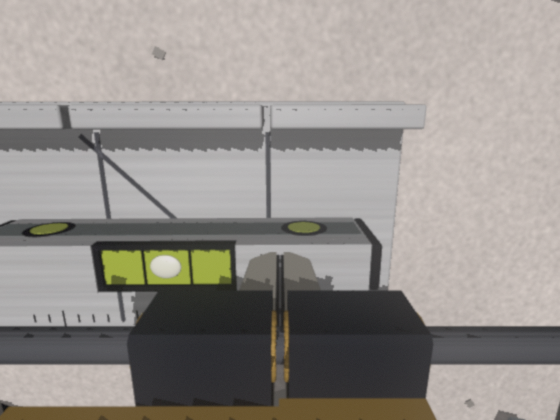

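Under the push the bubble at u=166 lies between the lines at u=145 and 191, and the force holds steady at about 12 N. I'm handing it in.

```bash
python3 -c "
from h import *
print(close_job());print(read_state()['force'].round(1))"
```

```text
the job is handed in; nothing more can be done
None
the job is handed in; nothing more can be done
```

The bed is levelled and I handed the job in while the closed fingers were still pressing on the level. No verdict was reported.

- **Placing:** I stood the level lengthwise over the saw slots. I pushed it down while gripped, with about 13 N on the bed, then again from above with about 16 N.
- **Levelling:** I turned the knob about 195° clockwise in one grasp. That brought the bubble from about 20 mm off to the middle.
- **Final push:** It read a steady 11.8–12.2 N downward just before hand-in, with about 5 N sideways. With the level's weight, that puts roughly 16 N on the bed.
- **Bubble:** It lay between the lines in both cameras. The wrist view put it about 1 mm from the middle. The coarse scene view put it at +1.6 mm from the window centre. My earlier fixed reference in that view read −3.6 mm, but I set it before the bed rose and discounted it.
- **Time and bystanders:** The job took about 28 s. I saw no sign of touching any block or tool, but I did not measure their positions again at the end.

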